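# Shut the findings chest

## Task

Shut the jeweller's chest on the bench for the night, using only pushes of the fingers: push its two open upper drawers fully home and lower its open lid until it lies flat on the chest, then take the hand away. Do it gently: do not take hold of any part of the chest, do not slam a drawer or the lid, do not shove the chest along or lift it, and leave everything around it where it stands.

Things in the scene. Friction and masses are not known exactly. Their poses are not given: they have to be found in the camera images.
- chest: free-standing oak chest, 187 mm deep (x), 320 wide (y), 150 high shut, 4.7 kg; about 30 N slides it. Origin on the bench under its middle; x points from front to back, y to its left. Shut drawer faces lie at x = -97 mm. Top: lidded till, rim 138 mm up, front 12 mm behind the drawer faces; below it two upper drawers side by side; at the bottom a wide drawer (front 12 to 57 mm up).
- left_front (a point): centre of the outer face of the upper left (+y) drawer's front, in the plane of the face, at 82.5 mm above the bench; axes as the chest's; it moves with the drawer. The front is 155 mm wide, 44 mm high, 12 mm thick, with a brass knob 17 mm across at its centre that stands 16 mm out.
- right_front (a point): the same point of the upper right (-y) drawer, an equal one.
- left_drawer (a joint): how far the upper left drawer is pulled out towards the chest's front (m): 0 is fully home, against a stop. It starts 25 to 60 mm out, runs level along the chest's x, needs about 1.5 N and stays where it is left.
- right_drawer (a joint): the same for the upper right drawer.
- wide_drawer (a joint): the same for the wide bottom drawer, 0 at the start; it is to stay shut.
- lid (a joint): angle of the lid (rad): 0 is shut, lying flat on the till's rim, against a stop; it starts 0.75 to 1.2 open, its outer face turned up and back. A stiff friction hinge holds it at any angle; closing it takes up to about 0.65 N m.
- lid_hinge (a point): middle of the lid's hinge line, at the chest's back edge: chest x = 90 mm, 138.5 mm above the bench. The hinge line runs along the chest's y and lies on the lid's underside. The axes turn with the lid: x points from the lid's front edge to the hinge, z out of its outer (top) face.
- lid_edge (a point): middle of the lid's free front edge, on its outer (top) face: 180 mm from the hinge line, 12 mm out from the underside. The lid is a plain oak board 180 x 324 x 12 mm, flat on its outer face, with no handle.
- punch_pot: terracotta pot, 96 mm across and 100 mm high, with wood-handled punches standing in it to about 205 mm; origin under its centre. Beside the chest; leave it alone.
- file_jar: glass jar, 74 mm across and 105 mm high, with wood-handled files standing in it to about 200 mm; origin under its centre. Beside the chest; leave it alone.
- spool: wooden spool of dark thread, 42 mm across, 50 mm high, standing in front of the chest; origin under its centre. Leave it alone.
- hammer: small hammer lying in front of the chest at its +y side, under 40 mm high; origin about its middle. Leave it alone.
- pliers: flat-nose pliers lying in front of the chest at its -y side, 142 mm long, 50 mm wide, 11 mm high; origin about its middle. Leave it alone.
- tin: round steel tin, 70 mm across, 45 mm high, standing in front of the chest's upper left drawer; origin under its centre. Leave it alone.

How it is judged (in metres and radians):
At the end, for the whole second after the job is handed in: All three drawers are within 3 mm of fully home, the lid is within 0.03 rad of shut, and the chest and every thing around it are within 20 mm of where they stood (value of joint each of left_drawer, right_drawer, wide_drawer below 0.003 m and value of joint lid below 0.03 rad and distance of each of chest, punch_pot, file_jar, spool, hammer, pliers, tin from where it was at the start of the episode below 0.02 m and linear speed of chest below 0.01 m/s); the robot touches nothing.
It fails at once if A bystander is moved more than 20 mm (distance of any of punch_pot, file_jar, spool, hammer, pliers, tin from where it was at the start of the episode above 0.02 m).
It fails at once if The chest is shoved more than 20 mm, lifted 10 mm or tipped 0.06 rad (distance of chest from where it was at the start of the episode above 0.02 m or height (world z) of chest above 0.01 m or angle between chest's own z axis and vertical above 0.06 rad).
It fails at once if The lid, a drawer front or its knob is taken between the fingers (the TCP lies in line with the board, within 23 mm of its edge, or within the knob) ((x of the grasp point in the frame of lid_hinge between -0.202 and 0 m and y of the grasp point in the frame of lid_hinge between -0.184 and 0.184 m and z of the grasp point in the frame of lid_hinge between 0 and 0.012 m) or (x of the grasp point in the frame of left_front between 0 and 0.012 m and y of the grasp point in the frame of left_front between -0.08 and 0.08 m and z of the grasp point in the frame of left_front between -0.025 and 0.045 m) or (x of the grasp point in the frame of left_front between -0.018 and 0 m and y of the grasp point in the frame of left_front between -0.01 and 0.01 m and z of the grasp point in the frame of left_front between -0.015 and 0.02 m) or (x of the grasp point in the frame of right_front between 0 and 0.012 m and y of the grasp point in the frame of right_front between -0.08 and 0.08 m and z of the grasp point in the frame of right_front between -0.025 and 0.045 m) or (x of the grasp point in the frame of right_front between -0.018 and 0 m and y of the grasp point in the frame of right_front between -0.01 and 0.01 m and z of the grasp point in the frame of right_front between -0.015 and 0.02 m)).
It fails at once if The chest is worked with more of the hand or arm than the fingers (more than 5 N) (contact force between the arm and chest above 5 N).
It fails at once if A drawer is slammed (faster than 0.4 m/s in its last 10 mm) or the lid (faster than 2.5 rad/s in its last 0.2 rad) ((value of joint left_drawer below 0.01 m and velocity of joint left_drawer below -0.4 m/s) or (value of joint right_drawer below 0.01 m and velocity of joint right_drawer below -0.4 m/s) or (value of joint lid below 0.2 rad and velocity of joint lid below -2.5 rad/s)).
It also fails if it takes over 61 s, if anything falls off the work surface, if the arm or the gripper's body presses on something with over 40 N, if the wrist force passes 120 N, or if a joint passes its speed limit or range.

## Robot

A 6-joint arm with a two-finger parallel gripper is mounted at the origin on the work surface. World frame = base frame: x ahead of the robot, y to its left, z up, the work surface at z = 0. Lengths are in m, angles in degrees, forces in N, time in s.
With the tool pointing down it reaches from about 0.4 to 0.825 m from the base axis. Payload 7 kg.
Tool frame: the origin (TCP) lies between the finger pads, 19 mm behind the fingertips; this is the grasp point; z points along the fingers, y is the line along which they close (so a half turn about z gives the same grasp; the last joint's range is limited). The gripper opens to 88 mm and grips with 3 to 60 N. Pads are 19 mm wide; open, the fingers measure 130 mm over their backs; the gripper's body (78 mm by 193 mm) begins 47 mm behind the grasp point.
Start: joints at [-52.305, 20.546, 0.682, 0, -70.136, -16.507], TCP at [0.244, -0.629, 0.245] pointing down, gripper open.
Joint ranges: [-176.03, 176.03], [-82.01, 121.73], [-58.28, 71.71], [-173.87, 95.51], [-174.79, -0.11], [-173.66, 173.66]. Speed limits (degrees/s): [136.94, 136.94, 172.46, 180, 180, 180].

## Interface

Orientations are given as [roll, pitch, yaw] about the fixed x, y, z axes, in that order (R = Rz(yaw) Ry(pitch) Rx(roll)).
In Python, from plant import ctrl gives the robot as it stands.
- The arm moves only by the tool move_arm, never from a script. Its argument "motion" is a list of rows, each a list of 3 entries, a list of its own where there are three numbers: the shift along the tool's x, y, z in mm, then the turn, a rotation vector about the tool's x, y, z in degrees, then the closure, from 0 (fully open) to 1 (shut). A call has 1 to 10 rows; each row is the pose to reach, as a shift and turn from the pose commanded when the call began, along the tool's axes at that moment; what a row does not reach only later rows make up. A row lasts 1/12 s, in which the tool goes at most 41.7 mm and 7.16 degrees, less where a joint would pass 70% of its speed; a pose out of reach is approached as far as the arm can. A call with a gripper value outside its range is refused whole. The fingers move at their own pace and stop on an object; the grip force is fixed at half the most. Time passes only in rows, so rows that repeat a pose let the fingers close. It gives the time, the measured TCP pose, the force, the opening and the grip force at its end, in the units of the state.
- ctrl.get_obs(): the state, without advancing time (a new reading comes with each control period).
- ctrl.snapshot(name): name is "side" or "top"; returns a dict with "color" (420x560x3 uint8, blue, green, red), "camera_matrix" (3x3 intrinsics, pixels), "cam_to_world" (4x4, takes a point from camera to world coordinates). Camera axes: x right, y up, looking along -z (the intrinsics and any distortion apply to the point x, -y, -z); pixel columns grow to the right and rows downward; lengths in m; the calibration is good to about 2 mm. A picture is of the moment at which its call begins. There is no depth.
- ctrl.close_job(): hands the job in; it is judged then, once.
The state is a dict: "clock": time; "joint_pos": joint angles; "qvel": joint speeds; "tau": joint torques, N m; "tool_pos": TCP position; "orientation": TCP orientation; "force": force on the tool from outside, world axes, zero at the start; "moment": the same for the moment, N m; "opening": finger opening in m; "gripper_force": force on a finger pad.
Only numpy, scipy, OpenCV 4.12 (cv2) and the standard library are available. Lean on these libraries where they do the work, as an engineer would, in place of code of your own. Each camera call takes 0.05 s, during which the arm holds its last target. There are 200 camera calls.

## Working session

There is one attempt and no reset: what is moved stays moved. The work goes in short steps, Python scripts to look and compute and a tool call to move; the robot and the scene stay as the last step left them, time stands still between calls to the robot, and variables do not carry over. Pictures are saved under pics/ and viewed, at most 10 in all, crops included, and the job is handed in when it is done.

Besides the shell and the picture viewer there is one more tool, called after "Call:" by a JSON object that holds its "op" and its "data". move_arm: Moves the arm, as the interface text tells. Its arguments: {"type":"object","properties":{"motion":{"type":"array"}},"required":["motion"]}

```bash
ls; mkdir -p pics
python3 - <<'E'
from plant import ctrl
import cv2,numpy as np,pickle
d={}
for n in("side","top"):
    s=ctrl.snapshot(n);d[n]=s;cv2.imwrite(f"pics/{n}0.png",s["color"])
    print(n,np.round(s["camera_matrix"],1).tolist(),np.round(s["cam_to_world"],3).tolist(),[k for k in s])
pickle.dump(d,open("s0.pkl","wb"))
print(ctrl.get_obs())
E
```

```text
pics
side [[430.7, 0.0, 279.4], [0.0, 430.7, 211.6], [0.0, 0.0, 1.0]] [[-0.838, 0.407, -0.363, 0.1], [-0.545, -0.629, 0.554, 0.661], [-0.004, 0.662, 0.749, 0.981], [0.0, 0.0, 0.0, 1.0]] ['color', 'camera_matrix', 'cam_to_world']
top [[512.1, 0.0, 282.8], [0.0, 512.1, 206.6], [0.0, 0.0, 1.0]] [[-0.03, 0.985, -0.169, 0.356], [-0.999, -0.033, -0.013, 0.021], [-0.018, 0.168, 0.986, 1.226], [0.0, 0.0, 0.0, 1.0]] ['color', 'camera_matrix', 'cam_to_world']
{'clock': 0.1, 'joint_pos': array([-5.23040276e+01,  2.05872621e+01,  6.38989478e-01, -1.83884440e-02,
       -7.01361189e+01, -1.65073130e+01]), 'qvel': array([ 0.01626153, -0.23556353,  0.1769934 ,  0.16540245, -0.06370501,
        0.03659035]), 'tau': array([-1.15058112e-03, -5.84164917e+01,  2.93750507e+01,  7.01559484e+00,
        1.00993115e-02, -6.34136882e-05]), 'tool_pos': array([ 0.24380659, -0.62898696,  0.24451483]), 'orientation': array([ 1.79914175e+02, -7.40634975e-03, -1.58817596e+02]), 'force': array([-0.19889498,  0.19472163, -0.12354771]), 'moment': array([-0.00445766, -0.04409094, -0.00179576]), 'gripper_force': 0.0, 'opening': 0.08777201680308451}
```

View pics/side0.png

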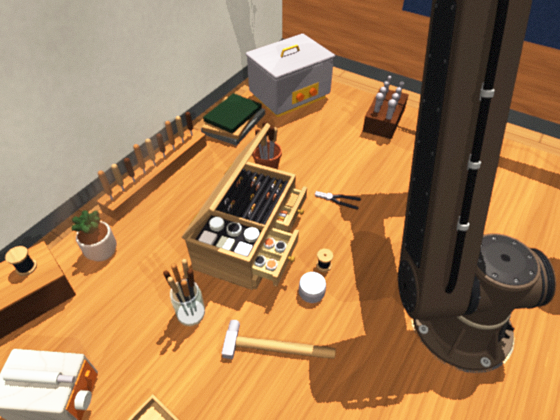

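View pics/top0.png

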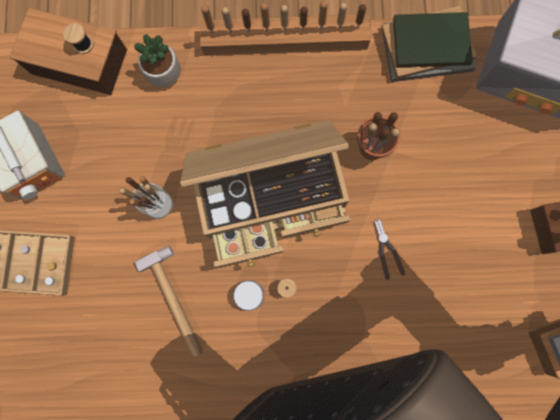

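The side view shows the chest at about (245,225), with its lid raised towards the wall. In the top view the till rim spans (197,180) to (350,200), the left drawer is out to about (280,255), the right drawer is out less, to about (345,222), and the tin is at (248,296) with the spool at (287,288). Next I'll enlarge both views to read off corners.

Run:
```python
import cv2,pickle
d=pickle.load(open("s0.pkl","rb"))
c=d["top"]["color"][115:315,170:410];cv2.imwrite("pics/topc.png",cv2.resize(c,None,fx=3,fy=3,interpolation=cv2.INTER_CUBIC))
c=d["side"]["color"][120:305,150:350];cv2.imwrite("pics/sidec.png",cv2.resize(c,None,fx=3.2,fy=3.2,interpolation=cv2.INTER_CUBIC))
```

```text
(no output)
```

View pics/topc.png

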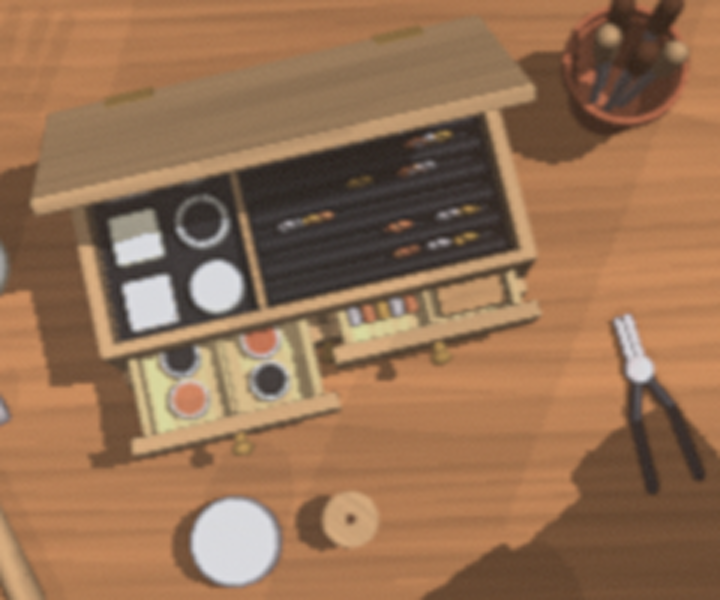

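View pics/sidec.png

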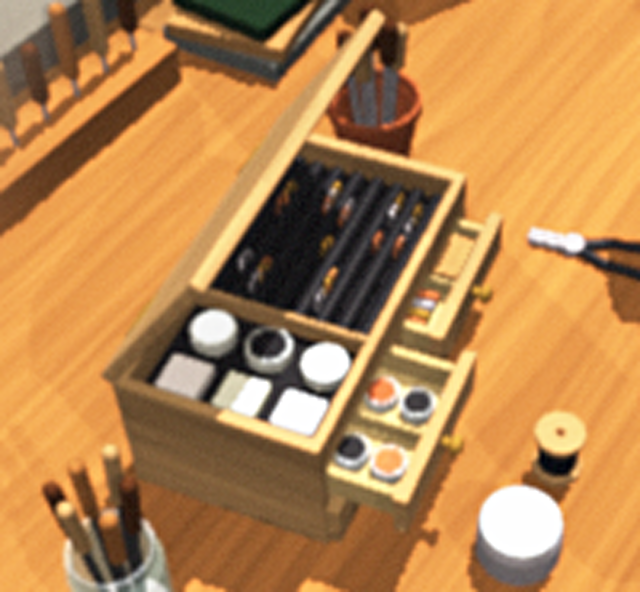

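The top crop shows the rim's front corners at (107,357) and (536,258), and the lid's front edge running from (37,197) to (533,90). The left drawer front's outer top edge runs (135,452) to (340,405), and the right one's (336,360) to (540,313). The tin is at (235,541) and the spool at (350,519). In the side crop the lid's edge corners are (107,378) and (383,15).

```bash
cat > h.py <<'E'
import numpy as np,pickle
from scipy.optimize import least_squares
def ray(s,u,v):
    K=s["camera_matrix"];T=s["cam_to_world"]
    d=T[:3,:3]@np.array([(u-K[0,2])/K[0,0],-(v-K[1,2])/K[1,1],-1]);return T[:3,3],d
def onz(s,u,v,z):
    o,d=ray(s,u,v);return o+d*(z-o[2])/d[2]
def proj(s,P):
    K=s["camera_matrix"];T=s["cam_to_world"]
    c=T[:3,:3].T@(np.asarray(P)-T[:3,3]);return np.array([K[0,2]+K[0,0]*c[0]/-c[2],K[1,2]+K[1,1]*c[1]/c[2]])
TC=lambda u,v:(170+(u+.5)/3-.5,115+(v+.5)/3-.5)
SC=lambda u,v:(150+(u+.5)/3.2-.5,120+(v+.5)/3.2-.5)
def c2w(c,p):
    x,y,a=c;return np.array([x+p[0]*np.cos(a)-p[1]*np.sin(a),y+p[0]*np.sin(a)+p[1]*np.cos(a),p[2]])
def lidp(th,y,r=.18,h=.012): # open angle th
    return (.09-r*np.cos(th)+h*np.sin(th),y,.1385+r*np.sin(th)+h*np.cos(th))
E
python3 - <<'E'
from h import *
d=pickle.load(open("s0.pkl","rb"));t,s=d["top"],d["side"]
rim=[(t,TC(107,357),1),(t,TC(536,258),-1),(s,SC(318,450),1),(s,SC(465,175),-1)]
# rim seen: top front corners x=-.085,y=+-.16 ; tolerate side picks (front-left, back-right?) by printing
for c,p,_ in rim: print(np.round(onz(c,*p,.138),4))
A=onz(t,*TC(107,357),.138);B=onz(t,*TC(536,258),.138)
print("width",np.linalg.norm((A-B)[:2]))
def res(q):
    c=q[:3];th,l,r=q[3:];R=[]
    for (cam,p,pt) in [(t,TC(107,357),(-.085,.16,.138)),(t,TC(536,258),(-.085,-.16,.138)),
      (s,SC(318,450),(-.085,.16,.138)),
      (t,TC(37,197),lidp(th,.162)),(t,TC(533,90),lidp(th,-.162)),(s,SC(107,378),lidp(th,.162)),(s,SC(383,15),lidp(th,-.162)),
      (t,TC(135,452),(-.097-l,.1575,.1045)),(t,TC(340,405),(-.097-l,.0025,.1045)),
      (t,TC(336,360),(-.097-r,-.0025,.1045)),(t,TC(540,313),(-.097-r,-.1575,.1045)),
      (s,SC(475,352),(-.097-l,.0025,.1045)),(s,SC(500,215),(-.097-r,-.1575,.1045))]:
        R.append(proj(cam,c2w(c,pt))-p)
    return np.concatenate(R)
q=least_squares(res,[.6,.05,.2,1,.04,.03],loss="soft_l1").x
print("x,y,yaw,lid,l,r",np.round(q,4),np.degrees(q[2]));print(np.round(res(q).reshape(-1,2),1).tolist())
np.save("q.npy",q)
for n,p,z in(("tin",(235,541),.045),("spool",(350,519),.05),("plier",(640,370),.01)):
    w=onz(t,*TC(*p),z);c,sn=np.cos(q[2]),np.sin(q[2]);v=w[:2]-q[:2];print(n,w.round(3),"chest",np.round([c*v[0]+sn*v[1],-sn*v[0]+c*v[1]],3))
E
```

```text
[0.4892 0.2034 0.138 ]
[ 0.5507 -0.1057  0.138 ]
[0.4854 0.2064 0.138 ]
[ 0.5487 -0.1041  0.138 ]
width 0.31519491243138764
x,y,yaw,lid,l,r [0.6033 0.0662 0.1914 0.9559 0.0569 0.0233] 10.964183843564212
[[-1.7, -0.1], [0.6, 0.2], [-1.6, -0.6], [-1.9, 2.0], [1.2, -0.0], [25.6, -30.4], [-1.6, -2.3], [-1.2, 0.4], [-0.3, 0.4], [-0.1, -0.0], [0.4, 0.1], [-0.7, -0.3], [0.0, -1.1]]
tin [0.357 0.122 0.045] chest [-0.231  0.102]
spool [0.371 0.035 0.05 ] chest [-0.234  0.013]
plier [ 0.481 -0.198  0.01 ] chest [-0.171 -0.236]
```

Chest pose fits well: origin (0.603, 0.066), yaw 11°, lid about 0.956 rad, drawers about 57 and 24 mm out. The one bad residual is my own wrong side-view pick for the near lid corner. Both drawers can be pushed together at the chest's centre line with closed fingers.

```bash
cat > go.py <<'E'
import sys
from h import *
from scipy.spatial.transform import Rotation as R
from plant import ctrl
q=np.load("q.npy");o=ctrl.get_obs();T=R.from_euler("xyz",o["orientation"],degrees=True)
Rc=R.from_euler("z",q[2])
p=o["tool_pos"];v=Rc.inv().apply(p-[q[0],q[1],0])
print("t",o["clock"],"tcp chest mm",np.round(v*1e3,1),"force chest",np.round(Rc.inv().apply(o["force"]),1),"open",round(o["opening"],3),"j",np.round(o["joint_pos"]))
def to(tilt,*c):  # tilt: fingers lean to +chest x, deg; c chest mm
    G=Rc*R.from_euler("xyz",[180,-tilt,180],degrees=True)
    w=Rc.apply(np.array(c)/1e3)+[q[0],q[1],0]
    print(c,"world",w.round(3),"shift",np.round(T.inv().apply(w-p)*1e3,1),"turn",np.round((T.inv()*G).as_rotvec(degrees=True),1),"fingers",np.round(Rc.inv().apply(G.apply([0,0,1])),2))
for a in sys.argv[1:]: to(*map(float,a.split(",")))
E
python3 go.py 0,-230,-330,245 0,-184,0,245 0,-184,0,104
```

```text
t 0.1 tcp chest mm [-485.2 -614.1  244.5] force chest [-0.2  0.2 -0.1] open 0.088 j [-52.  21.   1.  -0. -70. -17.]
(-230.0, -330.0, 245.0) world [ 0.44  -0.302  0.245] shift [-3.016e+02  2.343e+02 -2.000e-01] turn [ 0.1 -0.  10.2] fingers [ 0.  0. -1.]
(-184.0, 0.0, 245.0) world [0.423 0.031 0.245] shift [-4.054e+02  5.510e+02  3.000e-01] turn [ 0.1 -0.  10.2] fingers [ 0.  0. -1.]
(-184.0, 0.0, 104.0) world [0.423 0.031 0.104] shift [-405.4  550.7  141.3] turn [ 0.1 -0.  10.2] fingers [ 0.  0. -1.]
```

Call:
{"op": "move_arm", "data": {"motion": [[[-30,23,0],[0,0,5],1],[[-60,47,0],[0,0,10],1],[[-90,70,0],[0,0,10],1],[[-120,94,0],[0,0,10],1],[[-150,117,0],[0,0,10],1],[[-180,140,0],[0,0,10],1],[[-210,164,0],[0,0,10],1],[[-240,187,0],[0,0,10],1],[[-270,210,0],[0,0,10],1],[[-301,234,0],[0,0,10],1]]}}

```text
clock: 0.93
tool_pos: [0.4404, -0.3006, 0.2453]
orientation: [180.0, -0.0, -168.8]
force: [0.7, -1.0, 0.2]
opening: 0.0263
gripper_force: 0.0
```

```bash
python3 go.py 0,-184,0,245
```

```text
t 0.9333 tcp chest mm [-229.8 -329.2  245.3] force chest [ 0.5 -1.1  0.2] open 0.026 j [-13.   7. -17.  -0. -66. -66.]
(-184.0, 0.0, 245.0) world [0.423 0.031 0.245] shift [-4.70e+01  3.29e+02  3.00e-01] turn [ 0.  -0.   0.2] fingers [ 0.  0. -1.]
```

Call:
{"op": "move_arm", "data": {"motion": [[[-5,36,0],[0,0,0],1],[[-10,72,0],[0,0,0],1],[[-15,108,0],[0,0,0],1],[[-20,144,0],[0,0,0],1],[[-25,180,0],[0,0,0],1],[[-30,216,0],[0,0,0],1],[[-36,252,0],[0,0,0],1],[[-42,288,0],[0,0,0],1],[[-47,315,0],[0,0,0],1],[[-47,329,0],[0,0,0],1]]}}

```text
clock: 1.77
tool_pos: [0.4222, 0.0321, 0.2454]
orientation: [180.0, 0.0, -168.7]
force: [0.5, -0.3, -0.5]
opening: 0.0003
gripper_force: 0.0
```

Call:
{"op": "move_arm", "data": {"motion": [[[0,0,25],[0,0,0],1],[[0,0,55],[0,0,0],1],[[0,0,85],[0,0,0],1],[[0,0,110],[0,0,0],1],[[0,0,130],[0,0,0],1],[[0,0,141],[0,0,0],1],[[0,0,141],[0,0,0],1],[[0,0,141],[0,0,0],1]]}}

```text
clock: 2.43
tool_pos: [0.422, 0.0293, 0.1041]
orientation: [-180.0, -0.1, -168.8]
force: [0.6, 0.7, 0.1]
opening: 0.0007
gripper_force: 0.0
```

```bash
python3 go.py 0,-112,0,104
python3 - <<'E'
from plant import ctrl
import cv2
s=ctrl.snapshot("side");cv2.imwrite("pics/s1.png",cv2.resize(s["color"][100:320,140:380],None,fx=2.5,fy=2.5))
E
```

```text
t 2.4333 tcp chest mm [-185.1   -1.8  104.1] force chest [0.8 0.5 0.1] open 0.001 j [  31.    5.  -41.    0.  -44. -110.]
(-112.0, 0.0, 104.0) world [0.493 0.045 0.104] shift [-73.1   1.5  -0. ] turn [-0.  -0.1  0.2] fingers [ 0.  0. -1.]
```

View pics/s1.png

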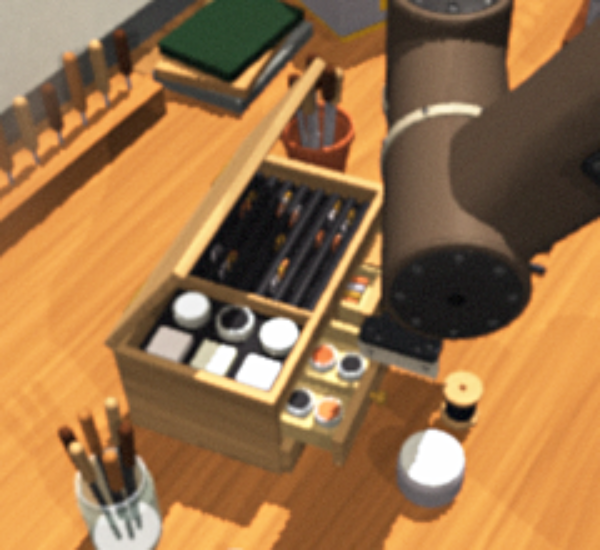

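The hand hangs in front of the left drawer, about (400,345), clear of the tin at (432,470) and the spool at (462,395). Now a slow push.

Call:
{"op": "move_arm", "data": {"motion": [[[-7,0,0],[0,0,0],1],[[-14,0,0],[0,0,0],1],[[-21,0,0],[0,0,0],1],[[-28,1,0],[0,0,0],1],[[-35,1,0],[0,0,0],1],[[-42,1,0],[0,0,0],1],[[-48,1,0],[0,0,0],1],[[-54,2,0],[0,0,0],1],[[-60,2,0],[0,0,0],1],[[-66,2,0],[0,0,0],1]]}}

```text
clock: 3.32
tool_pos: [0.4866, 0.0441, 0.1041]
orientation: [-180.0, -0.1, -168.8]
force: [-3.0, -1.1, 0.4]
opening: 0.0009
gripper_force: 1.5
```

```bash
python3 go.py 0,-106.5,0,104
```

```text
t 3.3167 tcp chest mm [-118.8    0.5  104.1] force chest [-3.1 -0.5  0.4] open 0.001 j [  28.   11.  -33.   -0.  -46. -107.]
(-106.5, 0.0, 104.0) world [0.499 0.046 0.104] shift [-12.3  -0.5   0.1] turn [-0.  -0.1  0.2] fingers [ 0.  0. -1.]
```

Both drawers are moving with about 3 N. I'll finish the stroke in small steps.

Call:
{"op": "move_arm", "data": {"motion": [[[-3,0,0],[0,0,0],1],[[-6,0,0],[0,0,0],1],[[-8,0,0],[0,0,0],1],[[-9,0,0],[0,0,0],1],[[-10,0,0],[0,0,0],1],[[-10,0,0],[0,0,0],1]]}}

```text
clock: 3.82
tool_pos: [0.4961, 0.0461, 0.1042]
orientation: [-180.0, -0.0, -168.8]
force: [-3.1, -1.1, -1.1]
opening: 0.0005
gripper_force: 1.3
```

```bash
python3 go.py
```

```text
t 3.8167 tcp chest mm [-109.1    0.6  104.2] force chest [-3.2 -0.5 -1.1] open 0.0 j [  28.   12.  -32.   -0.  -46. -107.]
```

Call:
{"op": "move_arm", "data": {"motion": [[[-1,0,0],[0,0,0],1],[[-2,0,0],[0,0,0],1],[[-2,0,0],[0,0,0],1]]}}

```text
clock: 4.07
tool_pos: [0.4963, 0.0461, 0.1041]
orientation: [-180.0, -0.2, -168.8]
force: [-10.4, 0.4, 5.6]
opening: 0.0005
gripper_force: 5.1
```

Call:
{"op": "move_arm", "data": {"motion": [[[-1,0,0],[0,0,0],1],[[-1,0,0],[0,0,0],1]]}}

```text
clock: 4.23
tool_pos: [0.4964, 0.0461, 0.1041]
orientation: [-180.0, -0.3, -168.8]
force: [-14.2, 1.0, 9.0]
opening: 0.0007
gripper_force: 7.0
```

Force rises with no further motion, so the drawers are at the stop. I'll back off, rise, and check.

Call:
{"op": "move_arm", "data": {"motion": [[[4,0,0],[0,0,0],1],[[15,0,0],[0,0,0],1],[[40,0,0],[0,0,0],1],[[42,0,-40],[0,0,0],1],[[42,0,-80],[0,0,0],1],[[42,0,-120],[0,0,0],1],[[42,0,-160],[0,0,0],1],[[42,0,-200],[0,0,0],1],[[42,0,-240],[0,0,0],1],[[42,0,-260],[0,0,0],1]]}}

```text
clock: 5.07
tool_pos: [0.4594, 0.0387, 0.3704]
orientation: [179.9, 0.5, -168.8]
force: [0.8, 1.2, 0.1]
opening: 0.0006
gripper_force: 0.0
```

```bash
python3 go.py 0,48,0,364 0,45,0,302
python3 - <<'E'
from plant import ctrl
import cv2
s=ctrl.snapshot("side");a=cv2.resize(s["color"][110:310,150:350],None,fx=2,fy=2)
s=ctrl.snapshot("top");b=cv2.resize(s["color"][110:310,170:370],None,fx=2,fy=2)
cv2.imwrite("pics/s2.png",cv2.hconcat([a,b]))
E
```

```text
t 5.0667 tcp chest mm [-146.6    0.4  370.4] force chest [1.  1.  0.1] open 0.001 j [  29.   -4.  -13.    0.  -81. -108.]
(48.0, 0.0, 364.0) world [0.65  0.075 0.364] shift [-194.5   -1.3    8.2] turn [0.1 0.5 0.2] fingers [ 0.  0. -1.]
(45.0, 0.0, 302.0) world [0.648 0.075 0.302] shift [-190.9   -1.3   70.1] turn [0.1 0.5 0.2] fingers [ 0.  0. -1.]
```

View pics/s2.png

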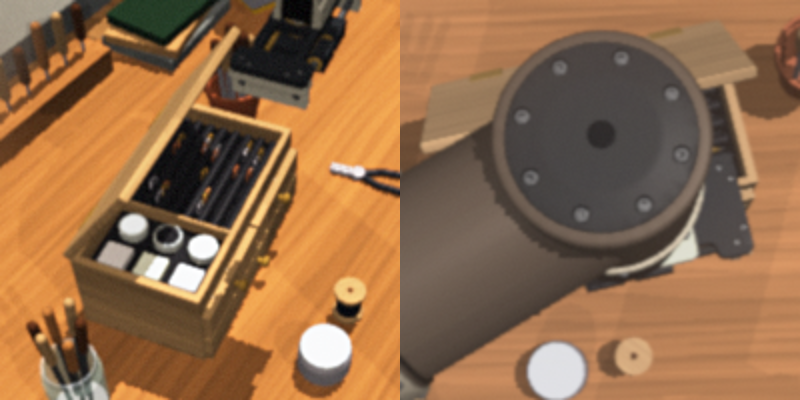

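Both upper drawers sit flush in the side view, with the knobs along (260,265) to (285,195), and the tin and spool are where they were. Now I'll take the hand over behind the lid.

Call:
{"op": "move_arm", "data": {"motion": [[[-25,0,0],[0,0,0],1],[[-60,0,0],[0,0,0],1],[[-95,0,0],[0,0,0],1],[[-130,0,0],[0,0,0],1],[[-165,0,0],[0,0,0],1],[[-190,0,0],[0,0,0],1],[[-196,0,5],[0,0,0],1],[[-196,0,25],[0,0,0],1],[[-196,0,45],[0,0,0],1],[[-196,0,60],[0,0,0],1]]}}

```text
clock: 6.0
tool_pos: [0.6497, 0.0768, 0.3021]
orientation: [180.0, -0.1, -168.8]
force: [-0.2, 0.0, -0.9]
opening: 0.0003
gripper_force: 0.0
```

```bash
python3 go.py; python3 -c "
from h import *
q=np.load('q.npy')
for th in np.arange(.956,-.05,-.08):
    x,_,z=lidp(th,0,.15); print(round(th,2),'tcp',np.round([(x+.0115)*1e3,(z+.019)*1e3],1))"
```

```text
t 6.0 tcp chest mm [ 47.5   1.5 302.1] force chest [-0.1  0.  -0.9] open 0.0 j [  24.   17.    3.   -0.  -76. -103.]
0.96 tcp [ 24.8 287. ]
0.88 tcp [ 14.7 280.4]
0.8 tcp [  5.1 273.1]
0.72 tcp [ -3.8 265. ]
0.64 tcp [-12.  256.3]
0.56 tcp [-19.6 246.9]
0.48 tcp [-26.3 236.9]
0.4 tcp [-32.3 226.4]
0.32 tcp [-37.3 215.5]
0.24 tcp [-41.5 204.2]
0.16 tcp [-44.8 192.7]
0.08 tcp [-47.2 180.9]
-0.0 tcp [-48.5 168.9]
```

Call:
{"op": "move_arm", "data": {"motion": [[[7,0,6],[0,0,0],1],[[14,0,12],[0,0,0],1],[[21,0,16],[0,0,0],1],[[26,0,20],[0,0,0],1],[[32,0,23],[0,0,0],1],[[37,0,27],[0,0,0],1],[[42,0,31],[0,0,0],1]]}}

```text
clock: 6.58
tool_pos: [0.6091, 0.0685, 0.2739]
orientation: [180.0, 0.1, -168.8]
force: [0.4, 0.2, 2.6]
opening: 0.0002
gripper_force: 1.2
```

```bash
python3 go.py
```

```text
t 6.5833 tcp chest mm [  6.1   1.2 273.9] force chest [0.5 0.1 2.6] open 0.0 j [  25.   14.   -5.    0.  -71. -103.]
```

The lid is in contact and moving. I'll follow the arc.

Call:
{"op": "move_arm", "data": {"motion": [[[4,0,4],[0,0,0],1],[[9,0,8],[0,0,0],1],[[13,0,12],[0,0,0],1],[[17,0,17],[0,0,0],1],[[21,0,21],[0,0,0],1],[[25,0,26],[0,0,0],1],[[28,0,31],[0,0,0],1],[[31,0,36],[0,0,0],1],[[34,0,41],[0,0,0],1],[[37,0,47],[0,0,0],1]]}}

```text
clock: 7.42
tool_pos: [0.5726, 0.0612, 0.2258]
orientation: [-180.0, -0.0, -168.8]
force: [-0.5, -0.3, 1.8]
opening: 0.0002
gripper_force: 0.9
```

```bash
python3 go.py
```

```text
t 7.4167 tcp chest mm [-31.1   1.  225.8] force chest [-0.5 -0.2  1.8] open 0.0 j [  26.   12.  -14.   -0.  -64. -104.]
```

Call:
{"op": "move_arm", "data": {"motion": [[[3,0,6],[0,0,0],1],[[5,0,11],[0,0,0],1],[[7,0,17],[0,0,0],1],[[9,0,22],[0,0,0],1],[[11,0,28],[0,0,0],1],[[12,0,33],[0,0,0],1],[[13,0,37],[0,0,0],1],[[14,0,41],[0,0,0],1],[[15,0,45],[0,0,0],1],[[15,0,48],[0,0,0],1]]}}

```text
clock: 8.25
tool_pos: [0.5581, 0.0584, 0.1779]
orientation: [-180.0, -0.0, -168.8]
force: [-1.7, -0.3, 1.3]
opening: 0.0002
gripper_force: 0.7
```

```bash
python3 go.py
```

```text
t 8.25 tcp chest mm [-45.9   0.9 177.9] force chest [-1.8  0.   1.3] open 0.0 j [  26.   13.  -19.   -0.  -58. -105.]
```

Call:
{"op": "move_arm", "data": {"motion": [[[1,0,2],[0,0,0],1],[[1,0,4],[0,0,0],1],[[1,0,6],[0,0,0],1],[[1,0,8],[0,0,0],1],[[1,0,9],[0,0,0],1],[[1,0,9],[0,0,0],1]]}}

```text
clock: 8.75
tool_pos: [0.5571, 0.0582, 0.1696]
orientation: [-180.0, -0.0, -168.8]
force: [-2.1, 0.1, 4.9]
opening: 0.0007
gripper_force: 2.2
```

Call:
{"op": "move_arm", "data": {"motion": [[[0,0,1],[0,0,0],1],[[0,0,1],[0,0,0],1]]}}

```text
clock: 8.92
tool_pos: [0.5571, 0.0582, 0.1695]
orientation: [-180.0, 0.0, -168.8]
force: [-6.2, 0.3, 11.7]
opening: 0.0002
gripper_force: 5.8
```

The lid is on its stop: z 0.1695 as predicted, with force rising. I'll lift away to the -y side and look.

Call:
{"op": "move_arm", "data": {"motion": [[[0,0,-4],[0,0,0],1],[[0,0,-15],[0,0,0],1],[[0,0,-50],[0,0,0],1],[[0,0,-90],[0,0,0],1],[[30,-20,-120],[0,0,0],1],[[60,-45,-130],[0,0,0],1],[[90,-75,-130],[0,0,0],1],[[110,-110,-130],[0,0,0],1],[[130,-145,-130],[0,0,0],1],[[140,-180,-130],[0,0,0],1]]}}

```text
clock: 9.75
tool_pos: [0.453, -0.147, 0.3]
orientation: [-180.0, 0.2, -168.8]
force: [1.8, 0.9, -0.3]
opening: 0.0002
gripper_force: 0.0
```

Call:
{"op": "move_arm", "data": {"motion": [[[5,-35,0],[0,0,0],1],[[10,-70,0],[0,0,0],1],[[15,-105,0],[0,0,0],1],[[20,-140,0],[0,0,0],1],[[30,-175,0],[0,0,0],1],[[40,-210,0],[0,0,0],1],[[50,-245,0],[0,0,0],1],[[50,-245,0],[0,0,0],1]]}}

```text
clock: 10.42
tool_pos: [0.4524, -0.4006, 0.2979]
orientation: [-180.0, -0.1, -169.0]
force: [1.1, 0.5, 0.2]
opening: 0.0009
gripper_force: 0.0
```

```bash
python3 go.py
python3 - <<'E'
from plant import ctrl
import cv2,pickle
d={}
s=d["side"]=ctrl.snapshot("side");a=cv2.resize(s["color"][130:310,160:320],None,fx=2.5,fy=2.5)
s=d["top"]=ctrl.snapshot("top");b=cv2.resize(s["color"][130:310,180:340],None,fx=2.5,fy=2.5)
pickle.dump(d,open("s3.pkl","wb"))
cv2.imwrite("pics/s3.png",cv2.hconcat([a,b]))
E
```

```text
t 10.4167 tcp chest mm [-236.9 -429.6  297.9] force chest [1.1 0.3 0.2] open 0.001 j [-23.  12.  -4.   0. -74. -56.]
```

View pics/s3.png

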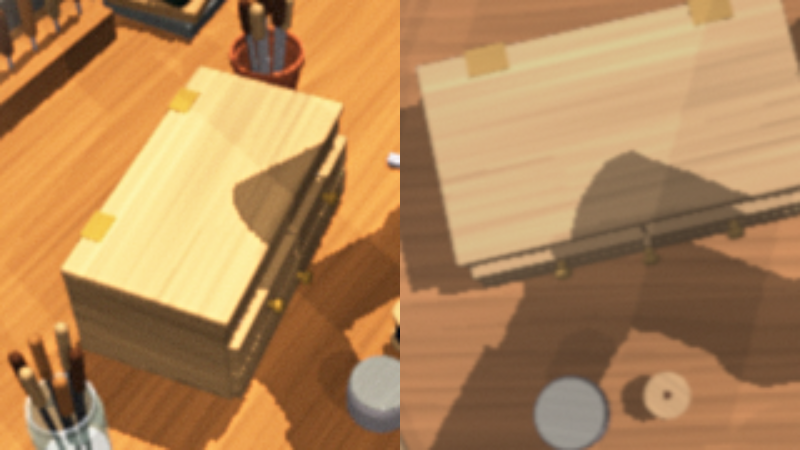

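The chest looks shut: lid flat, both drawer fronts collinear, and bystanders in place. I'll check the drawer gap numerically on an enlarged view before handing in.

Run:
```python
import cv2,pickle
d=pickle.load(open("s3.pkl","rb"))
c=d["top"]["color"][190:255,195:355];cv2.imwrite("pics/z.png",cv2.resize(c,None,fx=5,fy=5,interpolation=cv2.INTER_CUBIC))
```

```text
(no output)
```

View pics/z.png

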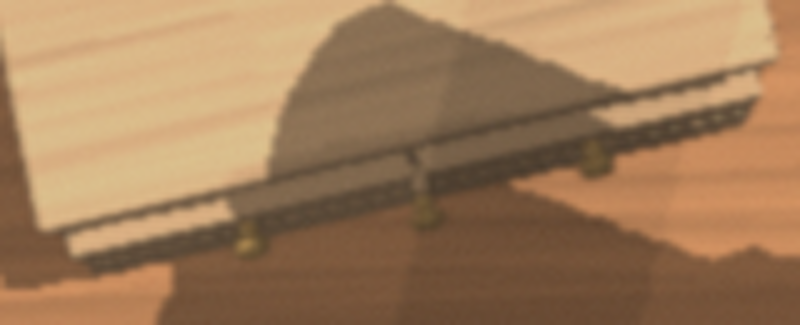

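The lid's front corners are at (40,233) and (776,60). The drawer faces' outer top ends are at (73,257) on the left and (760,95) on the right, in one straight line.

Run:
```python
from h import *
t=pickle.load(open("s3.pkl","rb"))["top"];Z=lambda u,v:(195+(u+.5)/5-.5,190+(v+.5)/5-.5)
a=onz(t,*Z(40,233),.1505)[:2];b=onz(t,*Z(776,60),.1505)[:2]
ey=(a-b)/np.linalg.norm(a-b);ex=np.array([ey[1],-ey[0]]);m=(a+b)/2
print("width",np.linalg.norm(a-b),"yaw",np.degrees(np.arctan2(ex[1],ex[0])),"origin",m+.09*ex,np.load("q.npy")[:3])
for p in((73,257),(760,95)): w=onz(t,*Z(*p),.1045)[:2]-m-.09*ex;print("face chest",w@ex,w@ey)
```

```text
width 0.32083776822324234 yaw 11.480809119071344 origin [0.60262041 0.06783824] [0.60334211 0.0662113  0.19136111]
face chest -0.09688925068510088 0.15510108191905997
face chest -0.09674305107945415 -0.15661520850828536
```

Both faces measure at x = -97 mm, so the drawers are fully home. The chest hasn't moved beyond measurement error. Handing in.

```bash
python3 -c "
from plant import ctrl
print(ctrl.close_job())"
```

```text
the job is handed in; nothing more can be done
None
```

I handed the job in at about 10.5 s on the robot's clock: both upper drawers and the lid are shut and the hand is clear. From the pictures, the drawer faces are at the -97 mm home position, and the chest moved less than 2 mm, about the camera error. The hand-in returned no verdict.

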